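Pack the heat-press changeover kit into its case, layer by layer

ROBOT

A 6-joint arm with a two-finger parallel gripper is mounted at the origin on the work surface. World frame = base frame: x ahead of the robot, y to its left, z up, the work surface at z = 0. Lengths are in mm, angles in rad, forces in N, time in s.
With the tool pointing down it reaches from about 350 to 775 mm from the base axis. Payload 7.3 kg.
Tool frame: the origin (TCP) lies on the centre line of the jaws, within the pads' length; the fingertips stand 17 mm ahead of it and the grasp point (between the pads) lies 2 mm behind it; z points along the fingers, y is the line along which they close (so a half turn about z gives the same grasp; the last joint's range is limited). The gripper opens to 92 mm and grips with 3 to 60 N. Pads are 19 mm wide; open, the fingers measure 130 mm over their backs; the gripper's body (75 mm by 190 mm) begins 47 mm behind the grasp point.
Start: joints at [-1.424, 0.342, 1.524, -0, 1.275, -0.146], TCP at [151.555, -502.667, 243.741] pointing down, gripper open.
Joint ranges: [-2.53, 2.53], [-0.77, 2.02], [0.04, 2.7], [-1, 4.14], [0.28, 2.66], [-3.11, 3.11]. Speed limits (rad/s): [2.57, 2.57, 3.14, 3.14, 3.14, 3.14].

INTERFACE

Orientations are given as [roll, pitch, yaw] about the fixed x, y, z axes, in that order (R = Rz(yaw) Ry(pitch) Rx(roll)).
In Python, from plant import bot gives the robot as it stands. The module is installed in compiled form; this text tells all that it offers.
- The arm moves only by the shell command python3 -m pendant 'ROWS'. ROWS is JSON, a list of rows, each a list of 3 entries, a list of its own where there are three numbers: the shift along the world's x, y, z as a fraction of full scale, then the turn, a rotation vector about the world's x, y, z as a fraction of full scale, then the opening, from -1 (shut) to 1 (fully open), so that 0 is half open. In form: [[[tx, ty, tz], [rx, ry, rz], claw], ...]. A call has exactly 10 rows; each row shifts and turns the commanded pose from where the row before left it; what a row does not reach is not made up. Full scale, the value 1, is 30 mm for a shift and 0.12 rad for a turn. A row lasts 1/12 s, in which the tool goes at most 41.7 mm and 7.16 degrees, less where a joint would pass 70% of its speed; a pose out of reach is approached as far as the arm can. A call with a number of a shift or a turn outside -1 to 1 is refused whole. A call with a gripper value outside its range is refused whole. The fingers move at their own pace and stop on an object; the grip force is fixed at half the most. Time passes only in rows, so rows that do not move let the fingers close, or fill a call up. It gives the time, the measured TCP pose, the force, the opening and the grip force at its end, in the units of the state.
- bot.get_obs(): the state, without advancing time (a new reading comes with each control period).
- bot.capture(name): name is "scene" or "top" or "wrist"; returns the picture (400x640x3 uint8, blue, green, red); there is no depth.
- bot.camera_params(name): a dict with "fovy" (degrees; the focal length in pixels is half the picture's height over the tangent of half this angle, whatever the lens; pixels are square), "cx", "cy" (the principal point, pixels), "distortion" ([k1, k2, p1, p2, k3] as OpenCV has them; the pictures are not rectified), "camera_from_world" (4x4, takes a point from world to camera coordinates). Camera axes: x right, y down, z forward; pixel columns grow to the right and rows downward; lengths in mm; the calibration is good to about 2 mm. A picture is of the moment at which its call begins: read the wrist's pose just before it. camera_params takes no time and is no camera call; for the wrist camera it gives the pose at the moment of the call.
- bot.close_job(): hands the job in; it is judged then, once.
The state is a dict: "time": time; "joint_positions": joint angles; "dq": joint speeds; "tau": joint torques, N m; "tool_pos": TCP position; "tcp_rot": TCP orientation; "contact_force": force on the tool from outside, world axes, zero at the start; "moment": the same for the moment, N m; "grip_width": finger opening in mm; "finger_force": force on a finger pad.
Only numpy, scipy, OpenCV 4.12 (cv2) and the standard library are available. Lean on these libraries where they do the work, as an engineer would, in place of code of your own. Each camera call takes 0.05 s, during which the arm holds its last target. There are 200 camera calls.

TASK

Pack the four loose kit parts into the grey case, each lying flat and fully down in its own fitted place: the folded wooden fan and the aluminium press shoe in the bottom pockets, the hold-down bar across over both of them, and the paddle-shaped plywood template on top of it all. Mind which way round the fan's narrow nose and the template's narrow end go, and do not disturb the bottle, the cup, the tape roll or the stack of fan sticks.

Things in the scene. Friction and masses are not known exactly. Their poses are not given: they have to be found in the camera images.
- case: Grey open-topped case fixed to the bench, 186 (its x) x 180 (its y) x 56 high, walls 5, floor 6 thick; origin at the centre of its underside; turned by very different amounts. Ledges for the template stand inside its two x ends, ledges for the bar inside the middle of its two y ends. Fan pocket on its +y side, shoe pocket on its -y side.
- home_fan (a point): Where fan_c must be when the fan is home (16 above the bench), axes as the fan's: nose to the case's +x. It lies on the case floor between two pairs of ribs 14 high: at +x a slot 16 wide for the nose, at -x one 28 wide for the tail. At case x=0, y=+35.
- home_shoe (a point): Where shoe_c must be when the shoe is home (16 above the bench), axes as the shoe's (half a turn is equally good). It lies on the case floor in a pocket 70 (x) x 50 (y) with ribs 6 high. At case x=0, y=-35.
- home_bar (a point): Where bar_c must be when the bar is home (35 above the bench), axes as the case's: the bar's x must lie along this y (either way round). Its ends lie on ledges 28 above the bench (y=+-72 to +-85) between cheeks 26 apart that stand 8 higher; it passes 2 over the fan and the shoe. At case x=0, y=0.
- home_template (a point): Where template_c must be when the template is home (59 above the bench), axes as the template's: narrow end to the case's +x. Its ends lie on ledges 44 above the bench (x=+-72 to +-88) between tabs that stand 10 higher, 77 apart at -x, 43 apart at +x; it passes 2 over the bar. At case x=-12, y=0.
- fan_c (a point): Folded wooden hand fan, a rigid bar of pale wood 136 long, 20 high: the body is 24 wide from x=-68 to +35, the narrow nose (rivet end, brass dot) 12 wide from x=+35 to +68. Point at mid-length, half-way up (10 above its underside); x runs along the fan to the nose, z up. About 50 g. Pinch across its y.
- shoe_c (a point): Aluminium press shoe: a plate 64 (x) x 44 (y) x 8 with a rail 22 (x) x 40 (y) x 12 high on its middle, 20 high in all. Point at its centre, 10 above its underside, z up. About 130 g. Pinch the rail across x (its faces run from 8 to 20 above the underside).
- bar_c (a point): Aluminium hold-down bar 162 (x) x 22 (y) x 14 high with a black round knob, 18 across and 10 high, on top near each end (x=+-64). Point at its centre, 7 above its underside, z up. About 140 g. Pinch across y at mid-length.
- template_c (a point): Plywood paddle-shaped template: a flat plate 8 thick and 166 long, 70 wide from x=-71 to +32 and 36 wide from x=+32 to +95 (the narrow end), with a wooden grip 60 (x) x 18 (y) x 22 high on top, from x=-30 to +30. Point at the grip's middle (its balance point), 15 above its underside (half-way up plate and grip), x to the narrow end, z up. About 90 g. Pinch the grip across y.
- bottle: Bystander, loose: closed clear bottle, 56 across, 130 high. Origin under its centre.
- cup: Bystander, loose: white cup, 66 across, 95 high. Origin under its centre.
- roll: Bystander, loose: tape roll lying flat, 76 across, 22 high. Origin under its centre.
- sticks: Bystander, loose: block of four fan sticks, 154 (x) x 46 (y) x 24 high. Origin under its centre.
- fan: The folded fan itself; origin straight below fan_c on its underside, axes as those of fan_c.
- shoe: The press shoe itself; origin straight below shoe_c on its underside, axes as those of shoe_c.
- bar: The hold-down bar itself; origin straight below bar_c on its underside, axes as those of bar_c.
- template: The template itself; origin straight below template_c on its underside, axes as those of template_c.
Mind the look-alikes: they are no part of the job. Of the things that look like the bar, the largest one is meant. There is more than one size of the shoe; the job needs the larger.

How it is judged (in metres and radians):
At the end, for the whole second after the job is handed in: Fan, shoe, bar and template each rest in their own places in the case: centre within 6 mm along and across and 3 mm in height of its home point, turned within 0.08 rad of it, level within 0.05 rad, and at rest (x of fan_c in the frame of home_fan between -0.006 and 0.006 m and y of fan_c in the frame of home_fan between -0.006 and 0.006 m and z of fan_c in the frame of home_fan between -0.003 and 0.003 m and angle between the x axis of fan_c and the x axis of home_fan, either way round below 0.08 rad and angle between each of fan_c, shoe_c, bar_c, template_c's own z axis and vertical below 0.05 rad and linear speed of each of fan, shoe, bar, template below 0.02 m/s and x of shoe_c in the frame of home_shoe between -0.006 and 0.006 m and y of shoe_c in the frame of home_shoe between -0.006 and 0.006 m and z of shoe_c in the frame of home_shoe between -0.003 and 0.003 m and angle between the x axis of shoe_c and the x axis of home_shoe, either way round below 0.08 rad and x of bar_c in the frame of home_bar between -0.006 and 0.006 m and y of bar_c in the frame of home_bar between -0.006 and 0.006 m and z of bar_c in the frame of home_bar between -0.003 and 0.003 m and angle between the x axis of bar_c and the y axis of home_bar, either way round below 0.08 rad and x of template_c in the frame of home_template between -0.006 and 0.006 m and y of template_c in the frame of home_template between -0.006 and 0.006 m and z of template_c in the frame of home_template between -0.003 and 0.003 m and angle between the x axis of template_c and the x axis of home_template, either way round below 0.08 rad); the robot touches nothing.
It fails at once if the bottle is pushed more than 20 mm (distance of bottle from where it was at the start of the episode above 0.02 m).
It fails at once if the cup is pushed more than 20 mm (distance of cup from where it was at the start of the episode above 0.02 m).
It fails at once if the roll is pushed more than 20 mm (distance of roll from where it was at the start of the episode above 0.02 m).
It fails at once if the sticks is pushed more than 20 mm (distance of sticks from where it was at the start of the episode above 0.02 m).
It also fails if it takes over 72 s, if anything falls off the work surface, if the arm or the gripper's body presses on something with over 40 N, if the wrist force passes 120 N, or if a joint passes its speed limit or range.

## Working session

There is one attempt and no reset: what is moved stays moved. The work goes in short steps, Python scripts to look and compute and a shell command to move; the robot and the scene stay as the last step left them, time stands still between calls to the robot, and variables do not carry over. Pictures are saved under pics/ and viewed, at most 13 in all, crops included, and the job is handed in when it is done.

```bash
mkdir -p pics
python3 - <<'E'
from plant import bot
import cv2
print(bot.get_obs())
for n in("top","scene"):
    p=bot.camera_params(n);print(n,p)
    cv2.imwrite(f"pics/{n}0.png",bot.capture(n))
E
```

```text
{'time': 0.0, 'joint_positions': array([-1.42403155e+00,  3.42725068e-01,  1.52500198e+00,  4.92107775e-06,
        1.27542351e+00, -1.46005325e-01]), 'dq': array([ 0.00084134, -0.00208235, -0.00044613,  0.00040528, -0.00018897,
       -0.0014767 ]), 'tau': array([ 3.30888261e-04, -4.31238985e+01, -2.44222730e+01,  7.16609904e-02,
        5.56980050e-02, -1.21468361e-04]), 'tool_pos': array([ 151.48147213, -502.27232594,  243.04898494]), 'tcp_rot': array([-3.14005201e+00, -2.31311153e-04,  2.92768489e-01]), 'contact_force': array([ 0.387956  , -0.12586847, -0.59564427]), 'moment': array([-0.03647328, -0.02685947, -0.04720685]), 'finger_force': 0.0, 'grip_width': 91.95488385392555}
top {'fovy': 44.50077763810866, 'cx': 332.2782101672637, 'cy': 200.74872006812453, 'distortion': array([0.00137412, 0.        , 0.        , 0.        , 0.        ]), 'camera_from_world': array([[-1.69859600e-02, -9.99855342e-01, -8.78760704e-04,
        -3.30767790e+01],
       [-9.93302422e-01,  1.69750841e-02, -1.14289742e-01,
         5.03408526e+02],
       [ 1.14288126e-01, -1.06844585e-03, -9.93447071e-01,
         1.45997373e+03],
       [ 0.00000000e+00,  0.00000000e+00,  0.00000000e+00,
         1.00000000e+00]])}
scene {'fovy': 54.48901128247698, 'cx': 315.5910048440467, 'cy': 199.96608491386442, 'distortion': array([0.0326939, 0.       , 0.       , 0.       , 0.       ]), 'camera_from_world': array([[ 1.45792830e-01,  9.89268741e-01,  9.58170013e-03,
         4.25028193e+00],
       [ 8.13852147e-01, -1.14423068e-01, -5.69694694e-01,
        -3.77457735e+02],
       [-5.62484785e-01,  9.08554892e-02, -8.21800551e-01,
         1.32921916e+03],
       [ 0.00000000e+00,  0.00000000e+00,  0.00000000e+00,
         1.00000000e+00]])}
```

View pics/top0.png

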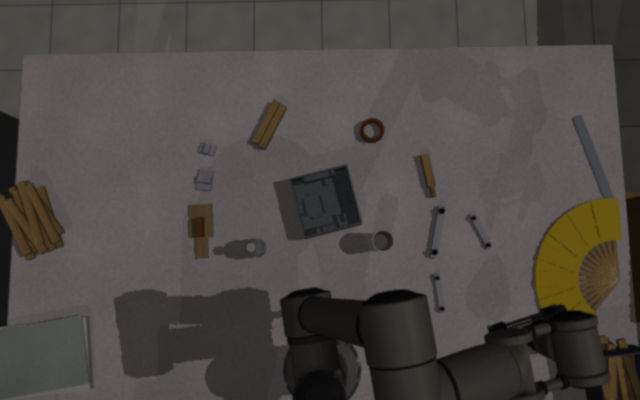

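View pics/scene0.png

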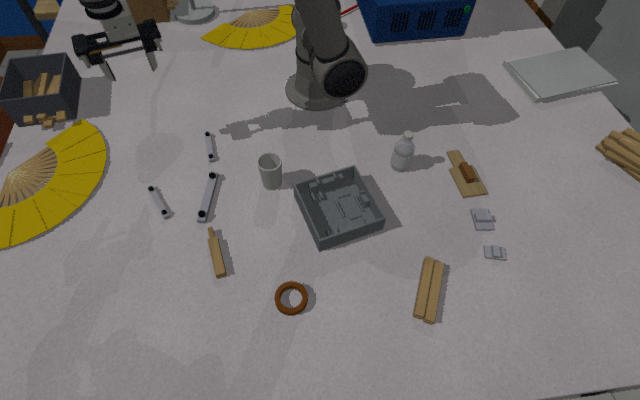

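The top view shows the case at (325,203), fan at (428,175) with its nose pointing down, large bar at (437,231), shoe at (205,180) and template at (200,230). I need enlargements to get precise positions and the case's orientation.

```bash
cat > h.py <<'E'
import numpy as np,cv2
from plant import bot
def cam(n):
    p=bot.camera_params(n);f=200/np.tan(np.radians(p["fovy"]/2))
    return np.array([[f,0,p["cx"]],[0,f,p["cy"]],[0,0,1]]),np.array(p["distortion"]),np.array(p["camera_from_world"])
def unproj(c,uv,z):
    K,d,T=c;uv=np.array(uv,float).reshape(-1,1,2)
    n=cv2.undistortPoints(uv,K,d)[:,0];r=np.c_[n,np.ones(len(n))]@T[:3,:3]
    o=-T[:3,:3].T@T[:3,3];return o+r*((np.array(z)-o[2])/r[:,2])[:,None]
def proj(c,P):
    K,d,T=c;return cv2.projectPoints(np.array(P,float),T[:3,:3],T[:3,3],K,d)[0][:,0]
def mean(n,k=4): return np.mean([bot.capture(n).astype(float) for _ in range(k)],0)
def crop(im,x,y,w,h,s,name,g=1.5):
    a=np.clip(im[y:y+h,x:x+w]*g,0,255).astype(np.uint8)
    cv2.imwrite(name,cv2.resize(a,None,fx=s,fy=s,interpolation=cv2.INTER_CUBIC))
E
python3 - <<'E'
from h import *
t=mean("top",1);s=mean("scene",1)
np.savez("im.npz",t=t,s=s)
crop(t,182,90,266,196,3,"pics/t1.png",1.9); crop(s,195,125,320,220,2.5,"pics/s1.png",1.3)
E
```

```text
(no output)
```

View pics/t1.png

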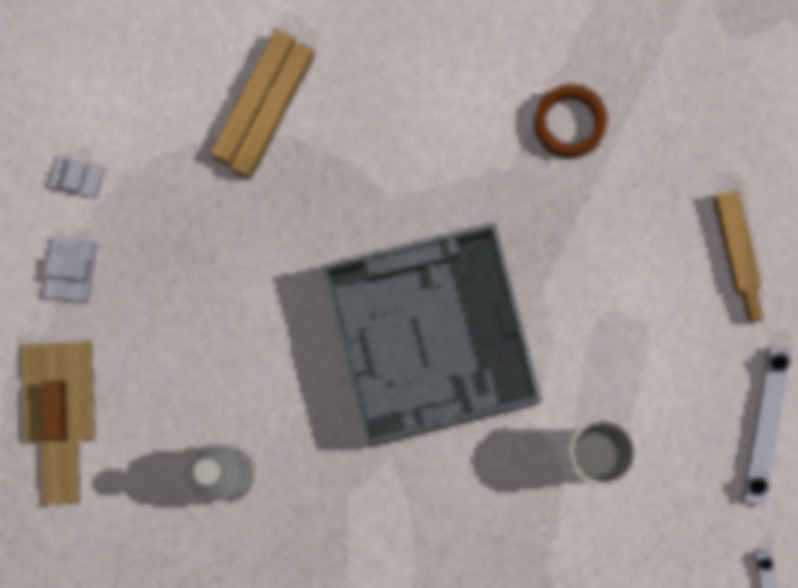

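View pics/s1.png

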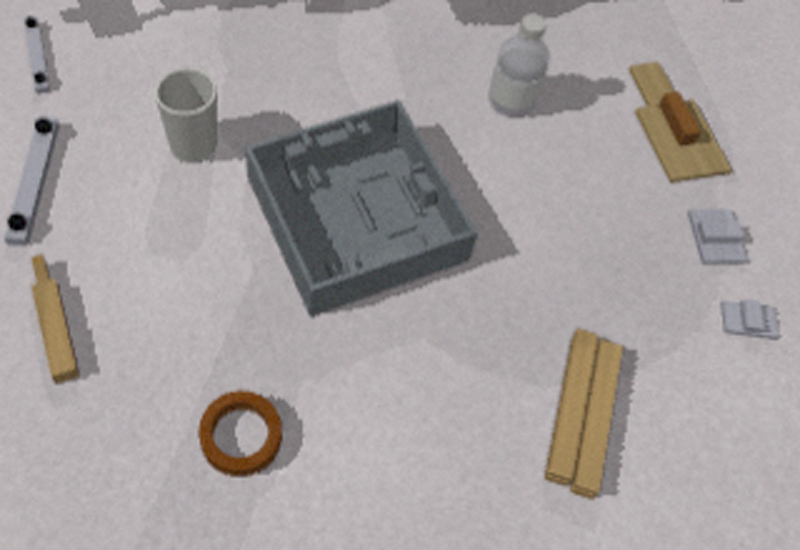

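The crops put the case +x towards the robot (image down): the narrow nose ribs are at the bottom right and the wide tabs at the top. The fan nose and the template's narrow end already point down. The large shoe is at (68,268) in the crop and the large bar at (767,425). Next I fit poses from corner picks in both views.

Run:
```python
from h import *
from scipy.optimize import least_squares
C={"t":(cam("top"),182,90,3),"s":(cam("scene"),195,125,2.5)}
def px(c,p):
    _,x,y,s=C[c];return (np.array(p,float)+.5)/s-.5+[x,y]
O={
"case":(-2.9,[("t",(327,268),(-93,-90,56)),("t",(494,226),(-93,90,56)),("t",(540,403),(93,90,56)),("t",(369,445),(93,-90,56)),
 ("s",(248,152),(93,90,56)),("s",(399,103),(93,-90,56)),("s",(474,237),(-93,-90,56)),("s",(309,290),(-93,90,56))]),
"fan":(-2.9,[("t",(717,196),(-68,-12,20)),("t",(738,193),(-68,12,20)),("t",(763,318),(68,6,20)),("t",(751,321),(68,-6,20)),("t",(760,287),(35,12,20)),
 ("s",(32,259),(68,6,20)),("s",(43,256),(68,-6,20)),("s",(34,286),(35,12,20)),("s",(57,278),(35,-12,20)),("s",(76,371),(-68,-12,20))]),
"bar":(-.2,[("t",(779,362),(64,0,24)),("t",(758,486),(-64,0,24)),("s",(44,126),(-64,0,24)),("s",(17,222),(64,0,24))]),
"template":(-3.1,[("t",(21,345),(-71,-35,8)),("t",(91,342),(-71,35,8)),("t",(95,440),(32,35,8)),("t",(79,503),(95,18,8)),("t",(42,505),(95,-18,8)),
 ("s",(629,66),(95,18,8)),("s",(656,62),(95,-18,8)),("s",(635,109),(32,35,8)),("s",(672,180),(-71,35,8)),("s",(731,171),(-71,-35,8))]),
"shoe":(-3.1,[("t",(42,300),(32,-22,8)),("t",(88,302),(32,22,8)),("s",(689,210),(32,22,8)),("s",(738,210),(32,-22,8)),("s",(702,263),(-32,22,8)),("s",(749,262),(-32,-22,8))]),
"cup":(0,[("t",(603,452),(0,0,95)),("s",(187,90),(0,0,95))]),"bottle":(0,[("t",(207,472),(0,0,130)),("s",(533,24),(0,0,130))]),
"roll":(0,[("t",(571,120),(0,0,22)),("s",(240,430),(0,0,22))]),
}
for n,(y0,L) in O.items():
    P0=unproj(C[L[0][0]][0],[px(L[0][0],L[0][1])],[L[0][2][2]])[0]
    def res(q):
        c,s=np.cos(q[2]),np.sin(q[2]);r=[]
        for k,p,l in L:
            w=(q[0]+c*l[0]-s*l[1],q[1]+s*l[0]+c*l[1],l[2]);r.append(proj(C[k][0],[w])[0]-px(k,p))
        return np.ravel(r)
    f=least_squares(res,[P0[0],P0[1],y0],loss="soft_l1");q=f.x
    print(n,np.round(q,3),"R",round(np.hypot(q[0],q[1])),"res",np.round(res(q),1))
```

```text
case [500.614 -21.878  -2.92 ] R 501 res [-1.4 -1.3  1.1 -1.2  0.8 -0.4 -1.1 -0.  -1.4 -2.4  0.1 -1.3  0.9 -1.1
 -0.4  0.2]
fan [ 579.384 -340.205   -2.958] R 672 res [-0.6 -0.7 -0.  -1.3 -0.5  0.1 -0.3 -0.1  0.  -0.3 -0.1 -0.8  0.2 -0.9
 -1.  -0.1 -0.6  0.4 -0.1 -0.7]
bar [ 4.07230e+02 -3.60004e+02 -2.11000e-01] R 544 res [-0.  -0.5 -0.2 -0.4 -0.2 -0.6 -0.1 -0.5]
template [431.955 361.949   3.187] R 564 res [ 0.5 -0.2 -0.2 -0.7 -0.3  0.   0.1  0.1  0.7  0.1 -0.1 -0.   0.5 -0.1
  0.2 -0.3 -0.2 -0.1  0.2 -0.3]
shoe [579.819 352.996  -3.289] R 679 res [ 0.4 -1.4 -0.9 -0.3  0.5 -0.1 -2.5 -0.   1.  -0.7 -0.7 -0.1]
cup [ 377.768 -184.028    0.   ] R 420 res [-0.3  0.  -0.2  0.1]
bottle [365.285 188.939   0.   ] R 411 res [ 0.3 -0.3  0.2 -0.6]
roll [ 725.559 -168.956    0.   ] R 745 res [-0.  -0.5 -0.1 -0.3]
```

```bash
python3 -m pendant '[[[0.7,0.27,-0.07],[0,0,-0.09],0.3],[[0.7,0.27,-0.07],[0,0,-0.09],0.3],[[0.7,0.27,-0.07],[0,0,-0.09],0.3],[[0.7,0.27,-0.07],[0,0,-0.09],0.3],[[0.7,0.27,-0.07],[0,0,-0.09],0.3],[[0.7,0.27,-0.07],[0,0,-0.09],0.3],[[0.7,0.27,-0.07],[0,0,-0.09],0.3],[[0.7,0.27,-0.07],[0,0,-0.09],0.3],[[0.7,0.27,-0.07],[0,0,-0.09],0.3],[[0.7,0.27,-0.07],[0,0,-0.1],0.3]]'
python3 -m pendant '[[[0.7,0.27,-0.07],[0,0,0],0.3],[[0.7,0.27,-0.07],[0,0,0],0.3],[[0.7,0.27,-0.07],[0,0,0],0.3],[[0.7,0.27,-0.07],[0,0,0],0.3],[[0.7,0.27,-0.07],[0,0,0],0.3],[[0.7,0.27,-0.07],[0,0,0],0.3],[[0.7,0.27,-0.07],[0,0,0],0.3],[[0.7,0.27,-0.07],[0,0,0],0.3],[[0.25,0.27,-0.07],[0,0,0],0.3],[[0,0,0],[0,0,0],0.3]]'
python3 - <<'E'
from h import *
c=cam("wrist");print(np.round(c[2],3),c[0]);o=bot.get_obs();print(o["tool_pos"],o["tcp_rot"],o["time"])
a=bot.capture("wrist")
ps=[]
for sx,sy in((-68,-12),(-68,12),(35,12),(35,6),(68,6),(68,-6),(35,-6),(35,-12)):
    s,k=np.sin(-2.958),np.cos(-2.958);ps.append((579.4+k*sx-s*sy,-340.2+s*sx+k*sy,20))
cv2.polylines(a,[np.int32(proj(c,ps)*8)],True,(0,0,255),1,cv2.LINE_AA,3)
cv2.imwrite("pics/w_fan.png",a)
E
```

```text
time: 1.03
tool_pos: [362.5, -421.1, 222.4]
tcp_rot: [-3.141, 0.0, 0.183]
contact_force: [-0.1, -1.7, 0.2]
grip_width: 60.0
finger_force: 0.0
time: 1.87
tool_pos: [538.1, -346.8, 202.7]
tcp_rot: [-3.14, 0.001, 0.186]
contact_force: [-0.1, -0.4, -0.7]
grip_width: 59.8
finger_force: 0.0
[[ 1.85000e-01 -9.83000e-01 -2.00000e-03 -4.40204e+02]
 [-9.49000e-01 -1.79000e-01  2.59000e-01  4.26266e+02]
 [-2.55000e-01 -4.60000e-02 -9.66000e-01  4.71266e+02]
 [ 0.00000e+00  0.00000e+00  0.00000e+00  1.00000e+00]] [[328.49460598   0.         324.71074251]
 [  0.         328.49460598 203.79619694]
 [  0.           0.           1.        ]]
[ 538.11552619 -346.75122082  202.6735593 ] [-3.13982715e+00  8.03647118e-04  1.86250926e-01] 1.8667
```

View pics/w_fan.png

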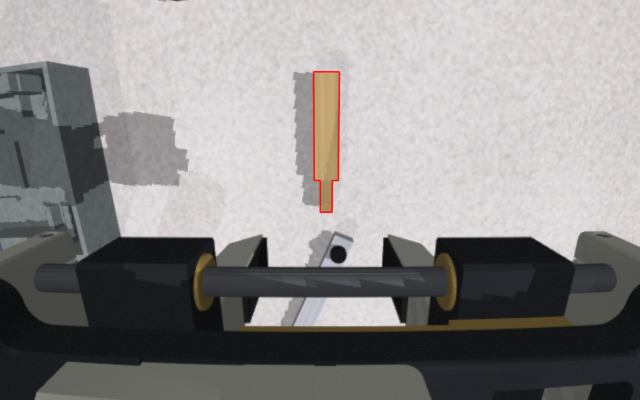

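The projected outline sits right on the fan (pixels 313–340, 72–212), so the fit is good. I descend and grasp.

```bash
python3 -m pendant '[[[0.7,0.11,0],[0,0,0],0.3],[[0.68,0.11,-0.2],[0,0,0],0.3],[[0,0,-0.9],[0,0,0],0.3],[[0,0,-0.9],[0,0,0],0.3],[[0,0,-0.9],[0,0,0],0.3],[[0,0,-0.9],[0,0,0],0.3],[[0,0,-0.9],[0,0,0],0.3],[[0,0,-0.8],[0,0,0],0.3],[[0,0,-0.5],[0,0,0],0.3],[[0,0,0],[0,0,0],0.3]]'
```

```text
time: 2.75
tool_pos: [575.1, -341.8, 20.1]
tcp_rot: [-3.136, 0.005, 0.182]
contact_force: [0.1, 0.6, -0.3]
grip_width: 59.9
finger_force: 0.0
```

```bash
python3 -m pendant '[[[0.14,0.05,0],[0,0,0],0.3],[[0,0,0],[0,0,0],0.3],[[0,0,0],[0,0,0],-1],[[0,0,0],[0,0,0],-1],[[0,0,0],[0,0,0],-1],[[0,0,0],[0,0,0],-1],[[0,0,0],[0,0,0],-1],[[0,0,0],[0,0,0],-1],[[0,0,0],[0,0,0],-1],[[0,0,0],[0,0,0],-1]]'; python3 -m pendant '[[[0,0,0.4],[0,0,0],-1],[[0,0,0.8],[0,0,0],-1],[[0,0,0.9],[0,0,0],-1],[[0,0,0.9],[0,0,0],-1],[[0,0,0.9],[0,0,0],-1],[[0,0,0.9],[0,0,0],-1],[[0,0,0.9],[0,0,0],-1],[[0,0,0.9],[0,0,0],-1],[[0,0,0],[0,0,0],-1],[[0,0,0],[0,0,0],-1]]'
```

```text
time: 3.58
tool_pos: [582.7, -340.6, 24.0]
tcp_rot: [3.141, -0.0, 0.184]
contact_force: [-0.2, 1.0, 1.8]
grip_width: 23.8
finger_force: 30.0
time: 4.42
tool_pos: [583.2, -341.1, 224.5]
tcp_rot: [3.138, -0.003, 0.184]
contact_force: [-0.0, 0.4, -1.0]
grip_width: 23.9
finger_force: 30.0
```

```bash
python3 -m pendant '[[[-0.6,0.9,0],[0,0,0],-1],[[-0.6,0.9,0],[0,0,0],-1],[[-0.6,0.9,0],[0,0,0],-1],[[-0.6,0.9,0],[0,0,0],-1],[[-0.6,0.9,0],[0,0,0],-1],[[-0.6,0.9,0],[0,0,0],-1],[[-0.6,0.9,0],[0,0,0],-1],[[-0.6,0.9,0],[0,0,0],-1],[[-0.6,0.9,0],[0,0,0],-1],[[-0.6,0.9,0],[0,0,0],-1]]';python3 -m pendant '[[[-0.6,0.9,0],[0,0,0.1],-1],[[-0.5,0.7,0],[0,0,0.1],-1],[[0,0,0],[0,0,0.1],-1],[[0,0,0],[0,0,0],-1],[[0,0,0],[0,0,0],-1],[[0,0,0],[0,0,0],-1],[[0,0,0],[0,0,0],-1],[[0,0,0],[0,0,0],-1],[[0,0,0],[0,0,0],-1],[[0,0,0],[0,0,0],-1]]'
python3 - <<'E'
from h import *
c=cam("wrist");o=bot.get_obs();print(o["tool_pos"],o["tcp_rot"],o["time"])
np.savez("cw.npz",K=c[0],d=c[1],T=c[2])
a=bot.capture("wrist")
cv2.imwrite("pics/w_case_raw.png",a)
s,k=np.sin(-2.91),np.cos(-2.91)
W=lambda p:[(500.6+k*x-s*y,-21.9+s*x+k*y,z) for x,y,z in p]
X0=150;S=2
b=np.clip(a.astype(float)*1.1,0,255).astype(np.uint8)
b=cv2.resize(b[0:300,130:530],None,fx=2,fy=2,interpolation=cv2.INTER_CUBIC)
for p in [[(-93,-90,56),(-93,90,56),(93,90,56),(93,-90,56)],[(-35,-60,6),(-35,-10,6),(35,-10,6),(35,-60,6)]]:
    cv2.polylines(b,[np.int32(((proj(c,W(p))-[130,0]+.5)*2-.5)*8)],True,(0,0,255),1,cv2.LINE_AA,3)
cv2.imwrite("pics/w_case.png",b)
E
```

```text
time: 5.25
tool_pos: [400.7, -69.2, 220.7]
tcp_rot: [-3.14, 0.002, 0.183]
contact_force: [0.1, -0.4, -0.3]
grip_width: 23.6
finger_force: 30.0
time: 6.08
tool_pos: [369.8, -23.0, 221.7]
tcp_rot: [-3.142, 0.0, 0.219]
contact_force: [0.3, 0.7, -0.6]
grip_width: 23.4
finger_force: 30.0
[369.75691579 -22.96073901 221.70731499] [-3.14153886e+00  3.31944048e-04  2.18916757e-01] 6.0833
```

View pics/w_case.png

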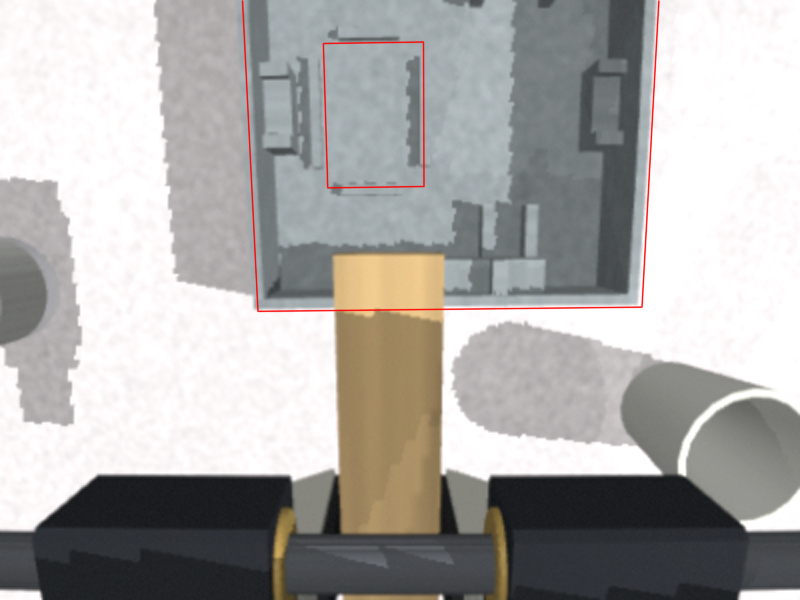

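The overlay matches the case to within a couple of pixels: rim bottom edge y≈308, shoe pocket at (324–423, 42–187), nose ribs at x≈480–540. I refine numerically on the rim edges and check how the fan sits in the grip.

Run:
```python
from h import *
from scipy.optimize import least_squares
z=np.load("cw.npz");c=(z["K"],z["d"],z["T"])
g=cv2.imread("pics/w_case_raw.png",0).astype(float)
g=cv2.GaussianBlur(g,(0,0),.8)
def sub(p):
    i=np.argmax(p);a,b,d=(p[i-1],p[i],p[i+1]) if 0<i<len(p)-1 else (0,1,0)
    return i+.5*(a-d)/(a-2*b+d)
E=[]
def pose(q):
    k,s=np.cos(q[2]),np.sin(q[2]);return lambda p:[(q[0]+k*x-s*y,q[1]+s*x+k*y,zz) for x,y,zz in p]
W=pose((500.6,-21.9,-2.91))
pts=[]
# normal-direction profile search around predicted outer rim edges (bright bench outside, darker rim inside)
for side,L in (("b",[(93,v,56) for v in (-80,-70,-60,60,70,80)]+[(93,v,56) for v in(-50,50)]),("l",[(x,-90,56) for x in range(-20,86,8)]),("r",[(x,90,56) for x in range(-20,86,8)])):
    n={"b":(1,0,0),"l":(0,-1,0),"r":(0,1,0)}[side]
    for p in L:
        u=proj(c,W([p]))[0];u2=proj(c,W([np.add(p,n)]))[0];d=(u2-u)/np.linalg.norm(u2-u)
        t=np.arange(-6,6.01,.25);q=u+t[:,None]*d
        pr=cv2.remap(g.astype(np.float32),q[:,:1].astype(np.float32),q[:,1:].astype(np.float32),cv2.INTER_LINEAR)[:,0]
        gr=np.gradient(pr);i=np.argmax(gr)
        E.append((side,p,d,u+t[i]*d,t[i]))
    print(side,[float(e[4]) for e in E if e[0]==side])
def res(q):
    W=pose(q);return [ (proj(c,W([p]))[0]-m)@d for _,p,d,m,_ in E]
f=least_squares(res,(500.6,-21.9,-2.91),loss="soft_l1",f_scale=.3);print(f.x, np.round(res(f.x),1))
# fan edges at held: rows of raw image
b=cv2.imread("pics/w_case_raw.png").astype(float);w=b[:,:,2]-b[:,:,0]
for r in(140,180,220,250):
    m=np.where(w[r,250:400]>40)[0]+250;print(r,m.min(),m.max())
col=w[100:160,325];print("tail row",100+np.argmax(col>40))
o=bot.get_obs()["tool_pos"]
for l in(64.7,68,71.3): 
    k,s=np.cos(.219),np.sin(.219);print(l,proj(c,[(369.76+k*l,-22.96+s*l,o[2]-4)]),proj(c,[(369.76+k*l-s*12,-22.96+s*l+k*12,o[2]-4)]),proj(c,[(369.76+k*l+s*12,-22.96+s*l-k*12,o[2]-4)]))
```

```text
b [-0.5, -1.25, -1.0, -0.75, -0.75, -5.5, 6.0, -1.0]
l [-3.0, -3.5, -3.25, -3.75, -3.0, -3.5, -3.25, -3.75, -3.25, -3.5, -3.25, -3.5, -3.0, -3.75]
r [-2.25, -2.0, -2.5, -3.0, -2.5, -2.5, -2.25, -2.75, -1.75, -2.5, -2.75, -2.25, -2.25, -3.0]
[501.66351541 -23.57310553  -2.90977997] [-0.1  0.6  0.4 -0.1 -0.1  4.6 -6.7  0.2  0.9  1.4  1.1  1.6  0.9  1.4
  1.2  1.7  1.2  1.5  1.2  1.5  1.   1.8  4.4  4.1  4.6  5.1  4.6  4.6
  4.3  4.8  3.8  4.6  4.8  4.3  4.3  5. ]
140 297 351
180 299 350
220 300 349
250 300 349
tail row 127
64.7 [[323.64254383 126.44026047]] [[295.84943799 126.49621063]] [[351.44156013 126.46268099]]
68 [[323.63310904 118.60904397]] [[295.69466138 118.67032091]] [[351.57755821 118.63519878]]
71.3 [[323.62366723 110.70327382]] [[295.54073749 110.77005479]] [[351.71269082 110.7333028 ]]
```

Run:
```python
from h import *
z=np.load("cw.npz");c=(z["K"],z["d"],z["T"])
def P(q,p):
    k,s=np.cos(q[2]),np.sin(q[2]);return proj(c,[(q[0]+k*x-s*y,q[1]+s*x+k*y,zz) for x,y,zz in p])
zoom=lambda u:np.round((u-[130,0]+.5)*2-.5,1)
q=(500.6,-21.9,-2.91)
print("cheeksL",zoom(P(q,[(-13,-72,36),(13,-72,36)])).tolist(),"R",zoom(P(q,[(-13,72,36),(13,72,36)])).tolist())
print("tab inner corner +x",zoom(P(q,[(72,21.5,54),(72,21.5,44),(72,-21.5,54),(75,21.5,54)])).tolist())
print("inner rim",zoom(P(q,[(88,-85,56),(88,85,56),(40,-85,56),(40,85,56),(93,-90,0),(93,90,0),(40,90,0)])).tolist())
print("nose ribs y27/43 z20",zoom(P(q,[(40,27,20),(40,43,20),(70,27,20),(70,43,20)])).tolist())
print("shoe ribs z12",zoom(P(q,[(-35,-60,12),(-35,-10,12),(35,-10,12),(35,-60,12)])).tolist())
a=cv2.imread("pics/w_case_raw.png")
b=cv2.resize(np.clip(a[18:158,250:410]*1.1,0,255).astype(np.uint8),None,fx=4.9,fy=4.2,interpolation=cv2.INTER_CUBIC)
a1=np.clip(a[0:155,245:465]*1.0,0,255).astype(np.uint8)
cv2.imwrite("pics/zc.png",cv2.resize(a1,None,fx=3.6,fy=3.6,interpolation=cv2.INTER_CUBIC))
zz=lambda u:np.round((u-[245,0]+.5)*3.6-.5,0)
for nm,p in dict(cheekL=[(-13,-72,36),(13,-72,36)],cheekR=[(-13,72,36),(13,72,36)],tab=[(72,21.5,54)],nose=[(40,27,20),(40,43,20),(70,27,20),(70,43,20)],shoe=[(-35,-60,12),(-35,-10,12),(35,-10,12),(35,-60,12)],rim=[(93,-90,56),(93,90,56),(88,85,56)]).items(): print(nm,zz(P(q,p)).tolist())
```

```text
cheeksL [[292.1, 76.4], [294.4, 135.2]] R [[602.8, 74.2], [600.2, 132.7]]
tab inner corner +x [[497.0, 261.6], [493.7, 260.8], [403.9, 262.6], [496.9, 268.2]]
inner rim [[267.6, 300.0], [631.9, 296.0], [261.8, 192.7], [639.1, 189.3], [277.5, 299.1], [604.2, 295.5], [610.1, 195.8]]
nose ribs y27/43 z20 [[498.7, 193.9], [530.5, 193.7], [497.4, 254.7], [528.5, 254.5]]
shoe ribs z12 [[321.7, 39.7], [423.7, 38.1], [424.1, 185.2], [326.3, 186.7]]
cheekL [[112.0, 138.0], [116.0, 244.0]]
cheekR [[671.0, 134.0], [667.0, 239.0]]
tab [[481.0, 471.0]]
nose [[484.0, 349.0], [541.0, 349.0], [482.0, 459.0], [538.0, 459.0]]
shoe [[166.0, 72.0], [349.0, 69.0], [350.0, 334.0], [174.0, 336.0]]
rim [[50.0, 560.0], [741.0, 552.0], [724.0, 533.0]]
```

View pics/zc.png

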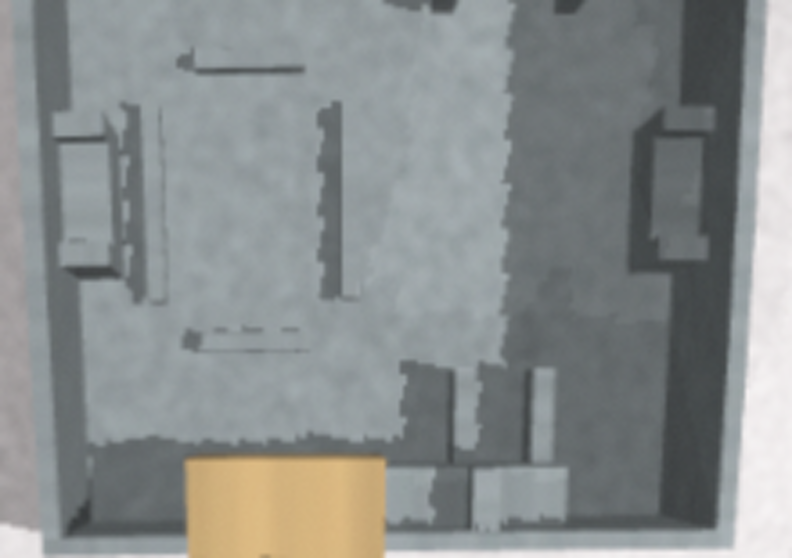

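Compared with the prediction, everything in the image sits about 7 px (zoomed) left and 4 px up, so the case centre is (501.3, -19.9) with yaw -2.91. The fan's tail row confirms that fan_c is 3.3 mm behind the TCP.

```bash
python3 -m pendant '[[[0.79,-0.168,-0.3],[0,0,0.1],-1],[[0.79,-0.168,-0.67],[0,0,0],-1],[[0.79,-0.168,-0.67],[0,0,0],-1],[[0.79,-0.168,-0.67],[0,0,0],-1],[[0.79,-0.168,-0.67],[0,0,0],-1],[[0.79,-0.168,-0.67],[0,0,0],-1],[[0,0,-0.37],[0,0,0],-1],[[0,0,0],[0,0,0],-1],[[0,0,0],[0,0,0],-1],[[0,0,0],[0,0,0],-1]]'
```

```text
time: 6.97
tool_pos: [511.7, -52.9, 101.9]
tcp_rot: [3.141, -0.0, 0.232]
contact_force: [0.9, -0.3, -0.4]
grip_width: 23.5
finger_force: 30.0
```

```bash
python3 -m pendant '[[[0.02,-0.01,-0.3],[0,0,0],-1],[[0,0,-0.4],[0,0,0],-1],[[0,0,-0.4],[0,0,0],-1],[[0,0,-0.3],[0,0,0],-1],[[0,0,-0.3],[0,0,0],-1],[[0,0,-0.3],[0,0,0],-1],[[0,0,-0.2],[0,0,0],-1],[[0,0,-0.15],[0,0,0],-1],[[0,0,0],[0,0,0],-1],[[0,0,0],[0,0,0],-1]]'
```

```text
time: 7.8
tool_pos: [512.6, -53.2, 30.7]
tcp_rot: [3.141, -0.0, 0.232]
contact_force: [-0.4, 0.7, 0.1]
grip_width: 23.5
finger_force: 30.0
```

```bash
python3 -m pendant '[[[0,0,-0.02],[0,0,0],-1],[[0,0,0],[0,0,0],0],[[0,0,0],[0,0,0],0],[[0,0,0],[0,0,0],0],[[0,0,0],[0,0,0],0],[[0,0,0.4],[0,0,0],0],[[0,0,0.9],[0,0,0],0],[[0,0,0.9],[0,0,0],0],[[0,0,0.9],[0,0,0],0],[[0,0,0.9],[0,0,0],0]]'
```

```text
time: 8.63
tool_pos: [512.3, -53.1, 151.5]
tcp_rot: [3.141, 0.0, 0.232]
contact_force: [0.2, 0.5, -0.0]
grip_width: 46.0
finger_force: 0.0
```

```bash
python3 - <<'E'
from h import *
c=cam("wrist");a=bot.capture("wrist");cv2.imwrite("pics/fanin_raw.png",a)
q=(501.3,-19.9,-2.91);k,s=np.cos(q[2]),np.sin(q[2])
p=[(x,y+35,26) for x,y in((-68,-12),(-68,12),(35,12),(35,6),(68,6),(68,-6),(35,-6),(35,-12))]
cv2.polylines(a,[np.int32(proj(c,[(q[0]+k*x-s*y,q[1]+s*x+k*y,z) for x,y,z in p])*8)],True,(0,0,255),1,cv2.LINE_AA,3)
cv2.imwrite("pics/fanin.png",a)
E
python3 -m pendant '[[[0.18,0.95,0.2],[0,0,0.99],0],[[0.18,0.95,0.2],[0,0,0.99],0],[[0.18,0.95,0.2],[0,0,0.99],0],[[0.18,0.95,0.2],[0,0,0.99],0],[[0.18,0.95,0.2],[0,0,0.99],0],[[0.18,0.95,0.2],[0,0,0.99],0],[[0.18,0.95,0.2],[0,0,0.99],0],[[0.18,0.95,0.2],[0,0,0.99],0],[[0.18,0.95,0.2],[0,0,0.99],0],[[0.18,0.95,0.2],[0,0,0.99],0]]'
python3 - <<'E'
from h import *
bot.capture("wrist");bot.capture("wrist");bot.capture("wrist")
o=bot.get_obs();print(o["tool_pos"],o["tcp_rot"],o["time"])
c=cam("wrist");a=bot.capture("wrist");cv2.imwrite("pics/sh_raw.png",a);np.savez("cs.npz",K=c[0],d=c[1],T=c[2])
q=(579.8,353,-3.289);k,s=np.cos(q[2]),np.sin(q[2])
for p in ([(-32,-22,8),(32,-22,8),(32,22,8),(-32,22,8)],[(-11,-20,20),(11,-20,20),(11,20,20),(-11,20,20)]):
    r=proj(c,[(q[0]+k*x-s*y,q[1]+s*x+k*y,z) for x,y,z in p]);print(np.round(r))
    cv2.polylines(a,[np.int32(r*8)],True,(0,0,255),1,cv2.LINE_AA,3)
f=cv2.imread("pics/fanin.png")
m=np.hstack([f[0:300,160:560],a[0:300,120:520]])
cv2.imwrite("pics/m1.png",m)
E
```

```text
time: 9.52
tool_pos: [566.4, 233.3, 210.3]
tcp_rot: [3.141, 0.0, 1.426]
contact_force: [0.4, -0.1, 0.9]
grip_width: 45.7
finger_force: 0.0
[566.42248092 233.64573536 210.09324652] [ 3.14077047e+00 -3.58314690e-04  1.42222511e+00] 9.6667
[[353.  39.]
 [287.  40.]
 [288.  87.]
 [352.  86.]]
[[332.  39.]
 [308.  39.]
 [309.  83.]
 [332.  83.]]
```

View pics/m1.png

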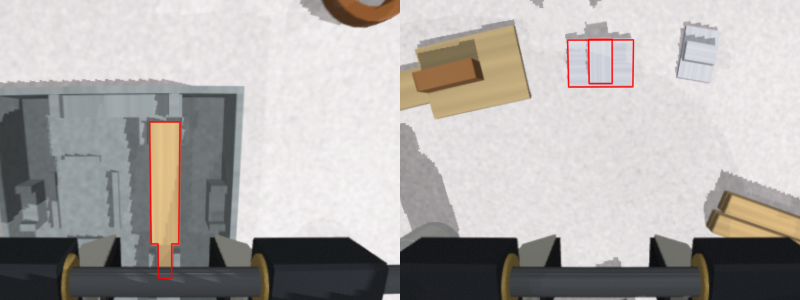

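The left half shows the fan seated on its outline. The right half shows the shoe outline matching the larger shoe at (600,62). I go down on it.

```bash
python3 -m pendant '[[[0.112,0.995,-0.5],[0,0,0],0],[[0.112,0.995,-0.5],[0,0,0],0],[[0.112,0.995,-0.5],[0,0,0],0],[[0.112,0.995,-0.5],[0,0,0],0],[[0,0,-0.9],[0,0,0],0],[[0,0,-0.9],[0,0,0],0],[[0,0,-0.9],[0,0,0],0],[[0,0,-0.7],[0,0,0],0],[[0,0,0],[0,0,0],0],[[0,0,0],[0,0,0],0]]'
```

```text
time: 10.55
tool_pos: [579.5, 349.6, 47.1]
tcp_rot: [-3.139, 0.002, 1.417]
contact_force: [0.3, -0.3, -0.1]
grip_width: 46.2
finger_force: 0.0
```

```bash
python3 -m pendant '[[[0,0.05,-0.33],[0,0,0],0],[[0,0,-0.34],[0,0,0],0],[[0,0,0],[0,0,0],0],[[0,0,0],[0,0,0],0],[[0,0,0],[0,0,0],-1],[[0,0,0],[0,0,0],-1],[[0,0,0],[0,0,0],-1],[[0,0,0],[0,0,0],-1],[[0,0,0],[0,0,0],-1],[[0,0,0],[0,0,0],-1]]'
```

```text
time: 11.38
tool_pos: [580.0, 352.8, 28.4]
tcp_rot: [3.141, -0.0, 1.42]
contact_force: [-0.4, -0.3, 2.3]
grip_width: 22.2
finger_force: 30.0
```

```bash
python3 -m pendant '[[[0,0,0.4],[0,0,0],-1],[[0,0,0.9],[0,0,0],-1],[[0,0,1],[0,0,0],-1],[[0,0,1],[0,0,0],-1],[[-0.24,-0.94,0],[0,0,0.4],-1],[[-0.24,-0.94,0],[0,0,0.4],-1],[[-0.24,-0.94,0],[0,0,0.4],-1],[[-0.24,-0.94,0],[0,0,0.4],-1],[[-0.24,-0.94,0],[0,0,0.4],-1],[[-0.24,-0.94,0],[0,0,0.4],-1]]'
python3 -m pendant '[[[-0.24,-0.94,0],[0,0,0.4],-1],[[-0.24,-0.94,0],[0,0,0.4],-1],[[-0.24,-0.94,0],[0,0,0],-1],[[-0.24,-0.94,0],[0,0,0],-1],[[-0.24,-0.94,0],[0,0,0],-1],[[-0.24,-0.94,0],[0,0,0],-1],[[0,0,-0.5],[0,0,0],-1],[[0,0,-0.4],[0,0,0],-1],[[0,0,0],[0,0,0],-1],[[0,0,0],[0,0,0],-1]]'
```

```text
time: 12.22
tool_pos: [536.1, 182.3, 127.8]
tcp_rot: [3.141, 0.0, 1.71]
contact_force: [0.5, -0.3, -0.8]
grip_width: 21.5
finger_force: 30.0
time: 13.05
tool_pos: [493.3, 14.2, 100.3]
tcp_rot: [-3.141, -0.0, 1.803]
contact_force: [-0.1, -0.7, -0.9]
grip_width: 22.0
finger_force: 30.0
```

```bash
python3 -m pendant '[[[0,0,-0.3],[0,0,0],-1],[[0,0,-0.5],[0,0,0],-1],[[0,0,-0.4],[0,0,0],-1],[[0,0,-0.3],[0,0,0],-1],[[0,0,-0.25],[0,0,0],-1],[[0,0,-0.2],[0,0,0],-1],[[0,0,-0.15],[0,0,0],-1],[[0,0,-0.08],[0,0,0],-1],[[0,0,0],[0,0,0],-1],[[0,0,0],[0,0,0],-1]]'
```

```text
time: 13.88
tool_pos: [493.8, 14.3, 34.9]
tcp_rot: [3.141, 0.0, 1.804]
contact_force: [-0.6, 0.3, -1.0]
grip_width: 21.4
finger_force: 30.0
```

```bash
python3 -m pendant '[[[0,0,-0.02],[0,0,0],-0.1],[[0,0,0],[0,0,0],-0.1],[[0,0,0],[0,0,0],-0.1],[[0,0,0],[0,0,0],-0.1],[[0,0,0.3],[0,0,0],-0.1],[[0,0,0.8],[0,0,0],0],[[0,0,0.9],[0,0,0],0],[[0,0,0.9],[0,0,0],0],[[0,0,0.9],[0,0,0],0],[[0,0,0.9],[0,0,0],0]]'
python3 -m pendant '[[[-0.322,-0.694,0.09],[0,0,-0.985],0],[[-0.322,-0.694,0.09],[0,0,-0.985],0],[[-0.322,-0.694,0.09],[0,0,-0.985],0],[[-0.322,-0.694,0.09],[0,0,-0.985],0],[[-0.322,-0.694,0.09],[0,0,-0.985],0],[[-0.322,-0.694,0.09],[0,0,-0.985],0],[[-0.322,-0.694,0.09],[0,0,-0.985],0],[[-0.322,-0.694,0.09],[0,0,-0.985],0],[[-0.322,-0.694,0.09],[0,0,-0.985],0],[[-0.322,-0.694,0.09],[0,0,-0.985],0]]'
python3 -m pendant '[[[-0.322,-0.694,0.09],[0,0,-0.985],0],[[-0.322,-0.694,0.09],[0,0,-0.985],0],[[-0.322,-0.694,0.09],[0,0,-0.985],0],[[-0.322,-0.694,0.09],[0,0,-0.985],0],[[-0.322,-0.694,0.09],[0,0,-0.985],0],[[-0.322,-0.694,0.09],[0,0,-0.985],0],[[-0.322,-0.694,0.09],[0,0,-0.985],0],[[0,0,0],[0,0,0],0],[[0,0,0],[0,0,0],0],[[0,0,0],[0,0,0],0]]'
python3 - <<'E'
from h import *
o=bot.get_obs();print(o["tool_pos"],o["tcp_rot"],o["time"])
c=cam("wrist");a=bot.capture("wrist");cv2.imwrite("pics/bar_raw.png",a)
q=(407.2,-360,-.211);k,s=np.cos(q[2]),np.sin(q[2])
r=proj(c,[(q[0]+k*x-s*y,q[1]+s*x+k*y,z) for x,y,z in [(-81,-11,14),(81,-11,14),(81,11,14),(-81,11,14),(64,0,24),(-64,0,24)]])
# dark knob centroids near predictions, measured on raw
g=cv2.cvtColor(a,cv2.COLOR_BGR2GRAY)
for u in r[4:]:
    x,y=np.int32(u);w=g[max(0,y-15):y+16,x-15:x+16];yy,xx=np.where(w<60)
    print("knob pred",np.round(u,1),"meas",xx.mean()+x-15,yy.mean()+max(0,y-15),len(xx))
b=a.copy();cv2.polylines(b,[np.int32(r[:4]*8)],True,(0,0,255),1,cv2.LINE_AA,3)
for u in r[4:]:cv2.circle(b,tuple(np.int32(u)),2,(0,0,255),-1)
t=bot.capture("top");t=np.clip(t[135:255,265:385]*2.2,0,255).astype(np.uint8)
t=cv2.resize(t,(400,400),interpolation=cv2.INTER_CUBIC)
cv2.imwrite("pics/m2.png",np.hstack([b[:,110:510],t]))
E
```

```text
time: 14.72
tool_pos: [493.2, 14.4, 177.2]
tcp_rot: [3.141, 0.0, 1.804]
contact_force: [0.7, -0.0, -0.7]
grip_width: 46.2
finger_force: 0.0
time: 15.55
tool_pos: [396.2, -194.8, 203.0]
tcp_rot: [3.141, -0.0, 0.616]
contact_force: [0.7, 0.2, -0.1]
grip_width: 46.0
finger_force: 0.0
time: 16.38
tool_pos: [329.2, -339.1, 221.2]
tcp_rot: [-3.141, 0.0, -0.204]
contact_force: [0.4, 0.9, -0.3]
grip_width: 46.1
finger_force: 0.0
[ 329.22440771 -339.06697688  221.18196528] [-3.14126105e+00  7.11871206e-06 -2.04390242e-01] 16.3833
knob pred [329.6  35.6] meas 330.33458646616543 37.85714285714286 266
knob pred [328.4 168.4] meas 329.115 168.755 200
```

View pics/m2.png

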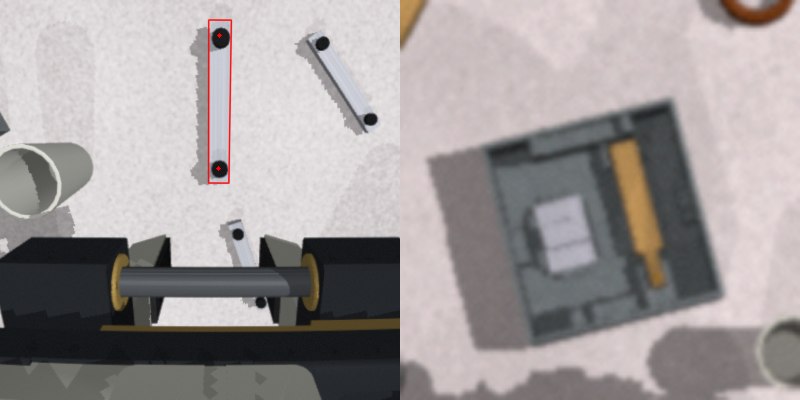

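The left half shows the bar outline and knobs matching within about 1 px. The right half shows the fan and shoe lying in their pockets. I grasp the bar.

```bash
python3 -m pendant '[[[0.64,-0.18,-0.6],[0,0,-0.05],0],[[0.64,-0.18,-0.6],[0,0,0],0],[[0.64,-0.18,-0.6],[0,0,0],0],[[0.65,-0.18,-0.6],[0,0,0],0],[[0,0,-0.9],[0,0,0],0],[[0,0,-0.9],[0,0,0],0],[[0,0,-0.9],[0,0,0],0],[[0,0,-0.6],[0,0,0],0],[[0,0,0],[0,0,0],0],[[0,0,0],[0,0,0],0]]'
```

```text
time: 17.32
tool_pos: [406.5, -360.2, 49.6]
tcp_rot: [-3.14, 0.002, -0.21]
contact_force: [0.5, -0.3, -0.3]
grip_width: 46.2
finger_force: 0.0
```

```bash
python3 -m pendant '[[[0,0,-0.4],[0,0,0],0],[[0,0,-0.35],[0,0,0],0],[[0,0,-0.2],[0,0,0],0],[[0,0,0],[0,0,0],0],[[0,0,0],[0,0,0],-1],[[0,0,0],[0,0,0],-1],[[0,0,0],[0,0,0],-1],[[0,0,0],[0,0,0],-1],[[0,0,0],[0,0,0],-1],[[0,0,0],[0,0,0],-1]]'
```

```text
time: 18.15
tool_pos: [406.5, -361.4, 21.9]
tcp_rot: [3.141, -0.001, -0.212]
contact_force: [-0.0, 0.7, 3.7]
grip_width: 21.9
finger_force: 30.0
```

```bash
python3 -m pendant '[[[0,0,0.4],[0,0,0],-1],[[0,0,0.9],[0,0,0],-1],[[0,0,1],[0,0,0],-1],[[0,0,1],[0,0,0],-1],[[0,0,1],[0,0,0],-1],[[0.186,0.67,0.2],[0,0,0.987],-1],[[0.186,0.67,0],[0,0,0.987],-1],[[0.186,0.67,0],[0,0,0.987],-1],[[0.186,0.67,0],[0,0,0.987],-1],[[0.186,0.67,0],[0,0,0.987],-1]]'
python3 -m pendant '[[[0.186,0.67,0],[0,0,0.987],-1],[[0.186,0.67,0],[0,0,0.987],-1],[[0.186,0.67,0],[0,0,0.987],-1],[[0.186,0.67,0],[0,0,0.987],-1],[[0.186,0.67,0],[0,0,0.987],-1],[[0.186,0.67,0],[0,0,0.987],-1],[[0.186,0.67,0],[0,0,0.987],-1],[[0.186,0.67,0],[0,0,0.987],-1],[[0.186,0.67,0],[0,0,0.987],-1],[[0.186,0.67,0],[0,0,0.987],-1]]'
python3 -m pendant '[[[0.186,0.67,0],[0,0,0.987],-1],[[0.186,0.67,0],[0,0,0.987],-1],[[0,0,-0.5],[0,0,0],-1],[[0,0,-0.7],[0,0,0],-1],[[0,0,-0.5],[0,0,0],-1],[[0,0,0],[0,0,0],-1],[[0,0,0],[0,0,0],-1],[[0,0,0],[0,0,0],-1],[[0,0,0],[0,0,0],-1],[[0,0,0],[0,0,0],-1]]'
```

```text
time: 18.98
tool_pos: [434.2, -259.7, 156.4]
tcp_rot: [-3.141, 0.0, 0.386]
contact_force: [1.3, -0.1, -0.5]
grip_width: 21.5
finger_force: 30.0
time: 19.82
tool_pos: [490.0, -58.7, 156.3]
tcp_rot: [-3.141, -0.0, 1.571]
contact_force: [0.5, -0.3, -0.9]
grip_width: 21.6
finger_force: 30.0
time: 20.65
tool_pos: [501.8, -19.7, 106.4]
tcp_rot: [3.14, 0.001, 1.802]
contact_force: [0.1, 0.0, -1.0]
grip_width: 21.9
finger_force: 30.0
```

```bash
python3 -m pendant '[[[-0.017,0,-0.3],[0,0,0],-1],[[0,0,-0.4],[0,0,0],-1],[[0,0,-0.3],[0,0,0],-1],[[0,0,-0.25],[0,0,0],-1],[[0,0,-0.2],[0,0,0],-1],[[0,0,-0.2],[0,0,0],-1],[[0,0,-0.15],[0,0,0],-1],[[0,0,-0.06],[0,0,0],-1],[[0,0,0],[0,0,0],-1],[[0,0,0],[0,0,0],-1]]'
```

```text
time: 21.48
tool_pos: [500.8, -19.5, 49.9]
tcp_rot: [3.141, 0.0, 1.802]
contact_force: [-1.0, -0.0, 1.5]
grip_width: 21.8
finger_force: 30.0
```

```bash
python3 -m pendant '[[[0,0,-0.02],[0,0,0],-0.1],[[0,0,0],[0,0,0],-0.1],[[0,0,0],[0,0,0],-0.1],[[0,0,0],[0,0,0],-0.1],[[0,0,0.3],[0,0,0],-0.1],[[0,0,0.8],[0,0,0],0],[[0,0,1],[0,0,0],0],[[0,0,1],[0,0,0],0],[[0,0,1],[0,0,0],0],[[0,0,0.9],[0,0,0],0]]'
python3 -m pendant '[[[-0.342,0.84,0],[0,0,-0.976],0],[[-0.342,0.84,0],[0,0,-0.976],0],[[-0.342,0.84,0],[0,0,-0.976],0],[[-0.342,0.84,0],[0,0,-0.976],0],[[-0.342,0.84,0],[0,0,-0.976],0],[[-0.342,0.84,0],[0,0,-0.976],0],[[-0.342,0.84,0],[0,0,-0.976],0],[[-0.342,0.84,0],[0,0,-0.976],0],[[-0.342,0.84,0],[0,0,-0.976],0],[[-0.342,0.84,0],[0,0,-0.976],0]]'
python3 -m pendant '[[[-0.342,0.84,0],[0,0,-0.976],0],[[-0.342,0.84,0],[0,0,-0.976],0],[[-0.342,0.84,0],[0,0,-0.976],0],[[-0.342,0.84,0],[0,0,-0.976],0],[[-0.342,0.84,0],[0,0,-0.976],0],[[0,0,0],[0,0,0],0],[[0,0,0],[0,0,0],0],[[0,0,0],[0,0,0],0],[[0,0,0],[0,0,0],0],[[0,0,0],[0,0,0],0]]'
python3 - <<'E'
from h import *
o=bot.get_obs();print(o["tool_pos"],o["tcp_rot"],o["time"])
c=cam("wrist");b=bot.capture("wrist")
q=(432,362,3.187);k,s=np.cos(q[2]),np.sin(q[2])
for p in ([(-71,-35,8),(-71,35,8),(32,35,8),(32,18,8),(95,18,8),(95,-18,8),(32,-18,8),(32,-35,8)],[(-30,-9,30),(30,-9,30),(30,9,30),(-30,9,30)]):
    r=proj(c,[(q[0]+k*x-s*y,q[1]+s*x+k*y,z) for x,y,z in p]);cv2.polylines(b,[np.int32(r*8)],True,(0,0,255),1,cv2.LINE_AA,3)
t=bot.capture("top");t=np.clip(t[135:255,265:385]*2.2,0,255).astype(np.uint8)
t=cv2.resize(t,(400,400),interpolation=cv2.INTER_CUBIC)
cv2.imwrite("pics/m3.png",np.hstack([b[:,110:510],t]))
E
```

```text
time: 22.32
tool_pos: [500.7, -19.5, 201.7]
tcp_rot: [3.14, 0.001, 1.802]
contact_force: [1.3, -0.5, -0.6]
grip_width: 45.8
finger_force: 0.0
time: 23.15
tool_pos: [397.4, 233.6, 199.8]
tcp_rot: [3.141, -0.001, 0.625]
contact_force: [1.0, 0.1, 0.2]
grip_width: 46.0
finger_force: 0.0
time: 23.98
tool_pos: [347.3, 357.6, 199.2]
tcp_rot: [3.141, -0.0, 0.044]
contact_force: [-0.5, -0.5, 0.3]
grip_width: 46.1
finger_force: 0.0
[347.31515381 357.56030439 199.21524717] [ 3.14138392e+00 -9.36710359e-05  4.44588666e-02] 23.9833
```

View pics/m3.png

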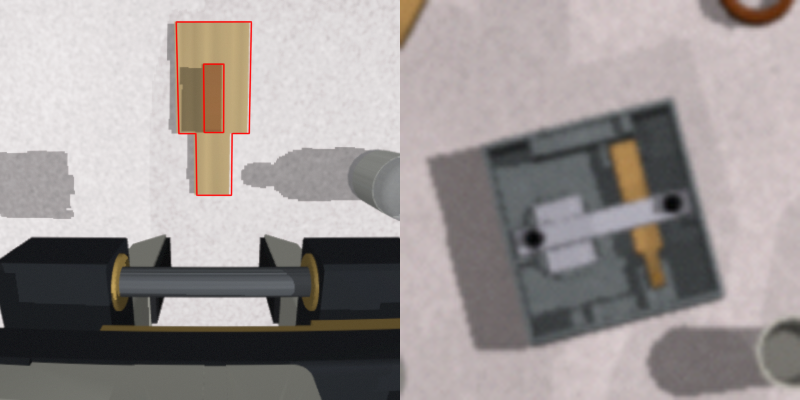

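The template outline matches, and the bar lies across its ledges over the fan and the shoe.

```bash
python3 -m pendant '[[[0.7,0.04,-0.4],[0,0,0],0],[[0.7,0.04,-0.5],[0,0,0],0],[[0.7,0.04,-0.6],[0,0,0],0],[[0.72,0.03,-0.7],[0,0,0],0],[[0,0,-0.9],[0,0,0],0],[[0,0,-0.9],[0,0,0],0],[[0,0,-0.7],[0,0,0],0],[[0,0,-0.3],[0,0,0],0],[[0,0,0],[0,0,0],0],[[0,0,0],[0,0,0],0]]'
```

```text
time: 24.92
tool_pos: [431.9, 362.9, 49.5]
tcp_rot: [-3.142, -0.0, 0.045]
contact_force: [0.1, 0.3, 0.4]
grip_width: 45.6
finger_force: 0.0
```

```bash
python3 -m pendant '[[[0,-0.02,-0.35],[0,0,0],0],[[0,0,-0.35],[0,0,0],0],[[0,0,0],[0,0,0],0],[[0,0,0],[0,0,0],0],[[0,0,0],[0,0,0],-1],[[0,0,0],[0,0,0],-1],[[0,0,0],[0,0,0],-1],[[0,0,0],[0,0,0],-1],[[0,0,0],[0,0,0],-1],[[0,0,0],[0,0,0],-1]]'
```

```text
time: 25.75
tool_pos: [431.6, 362.5, 28.3]
tcp_rot: [-3.141, -0.0, 0.045]
contact_force: [-0.5, 0.9, 1.1]
grip_width: 17.9
finger_force: 30.0
```

```bash
python3 -m pendant '[[[0,0,0.4],[0,0,0],-1],[[0,0,0.9],[0,0,0],-1],[[0,0,1],[0,0,0],-1],[[0,0,1],[0,0,0],-1],[[0,0,1],[0,0,0],-1],[[0,0,0.9],[0,0,0],-1],[[0.194,-0.904,0],[0,0,0.13],-1],[[0.194,-0.904,0],[0,0,0.13],-1],[[0.194,-0.904,0],[0,0,0.13],-1],[[0.194,-0.904,0],[0,0,0.13],-1]]'
python3 -m pendant '[[[0.194,-0.904,0],[0,0,0.13],-1],[[0.194,-0.904,0],[0,0,0.13],-1],[[0.194,-0.904,0],[0,0,0.13],-1],[[0.194,-0.904,0],[0,0,0.13],-1],[[0.194,-0.904,0],[0,0,0.13],-1],[[0.194,-0.904,0],[0,0,0.13],-1],[[0.194,-0.904,0],[0,0,0.13],-1],[[0.194,-0.904,0],[0,0,0.13],-1],[[0.194,-0.904,0],[0,0,0],-1],[[0.194,-0.904,0],[0,0,0],-1]]'
python3 -m pendant '[[[0,0,-0.5],[0,0,0],-1],[[0,0,-0.7],[0,0,0],-1],[[0,0,-0.7],[0,0,0],-1],[[0,0,-0.5],[0,0,0],-1],[[0,0,-0.2],[0,0,0],-1],[[0,0,0],[0,0,0],-1],[[0,0,0],[0,0,0],-1],[[0,0,0],[0,0,0],-1],[[0,0,0],[0,0,0],-1],[[0,0,0],[0,0,0],-1]]'
```

```text
time: 26.58
tool_pos: [454.5, 252.8, 184.1]
tcp_rot: [3.141, -0.0, 0.109]
contact_force: [1.0, 0.2, -1.1]
grip_width: 17.9
finger_force: 30.0
time: 27.42
tool_pos: [512.8, -18.7, 184.0]
tcp_rot: [-3.142, 0.0, 0.232]
contact_force: [1.1, 0.5, -0.3]
grip_width: 17.6
finger_force: 30.0
time: 28.25
tool_pos: [513.4, -17.3, 106.9]
tcp_rot: [3.141, -0.002, 0.232]
contact_force: [-0.0, -0.4, -1.8]
grip_width: 17.8
finger_force: 30.0
```

Aligned with the home position. I lower to 72.5.

```bash
python3 -m pendant '[[[-0.01,0,-0.25],[0,0,0],-1],[[0,0,-0.25],[0,0,0],-1],[[0,0,-0.2],[0,0,0],-1],[[0,0,-0.15],[0,0,0],-1],[[0,0,-0.15],[0,0,0],-1],[[0,0,-0.1],[0,0,0],-1],[[0,0,-0.05],[0,0,0],-1],[[0,0,0],[0,0,0],-1],[[0,0,0],[0,0,0],-1],[[0,0,0],[0,0,0],-1]]'
```

```text
time: 29.08
tool_pos: [512.3, -17.3, 72.2]
tcp_rot: [3.142, 0.0, 0.232]
contact_force: [-3.1, -1.1, 8.4]
grip_width: 17.6
finger_force: 30.0
```

```bash
python3 -m pendant '[[[0,0,0],[0,0,0],0],[[0,0,0],[0,0,0],0],[[0,0,0],[0,0,0],0],[[0,0,0],[0,0,0],0],[[0,0,0.3],[0,0,0],0],[[0,0,0.8],[0,0,0],0],[[0,0,1],[0,0,0],0],[[0,0,1],[0,0,0],0],[[0,0,1],[0,0,0],0],[[0,0,0.5],[0,0,0],0]]'
python3 -m pendant '[[[-0.7,-0.16,0.2],[0,0,0],0],[[-0.7,-0.16,0.2],[0,0,0],0],[[-0.7,-0.16,0.2],[0,0,0],0],[[-0.7,-0.16,0.2],[0,0,0],0],[[-0.7,-0.16,0],[0,0,0],0],[[0,0,0],[0,0,0],0],[[0,0,0],[0,0,0],0],[[0,0,0],[0,0,0],0],[[0,0,0],[0,0,0],0],[[0,0,0],[0,0,0],0]]'
python3 - <<'E'
from h import *
o=bot.get_obs();print(o["tool_pos"],o["tcp_rot"],o["time"])
c=cam("wrist");b=bot.capture("wrist")
q=(513,-17.1,-2.91);k,s=np.cos(q[2]),np.sin(q[2])
for p in ([(-71,-35,52),(-71,35,52),(32,35,52),(32,18,52),(95,18,52),(95,-18,52),(32,-18,52),(32,-35,52)],[(-30,-9,74),(30,-9,74),(30,9,74),(-30,9,74)]):
    r=proj(c,[(q[0]+k*x-s*y,q[1]+s*x+k*y,z) for x,y,z in p]);cv2.polylines(b,[np.int32(r*8)],True,(0,0,255),1,cv2.LINE_AA,3)
t=bot.capture("top");t=np.clip(t[135:255,265:385]*2.2,0,255).astype(np.uint8)
t=cv2.resize(t,(400,400),interpolation=cv2.INTER_CUBIC)
cv2.imwrite("pics/m4.png",np.hstack([b[:,110:510],t]))
E
```

```text
time: 29.92
tool_pos: [513.8, -17.5, 213.9]
tcp_rot: [3.139, -0.005, 0.232]
contact_force: [1.2, 0.4, 1.0]
grip_width: 46.5
finger_force: 0.0
time: 30.75
tool_pos: [408.2, -41.2, 233.4]
tcp_rot: [-3.142, 0.0, 0.233]
contact_force: [0.5, -0.6, 0.6]
grip_width: 46.2
finger_force: 0.0
[408.24956686 -41.21292331 233.42399709] [-3.14154804e+00  9.82424709e-05  2.32527235e-01] 30.75
```

View pics/m4.png

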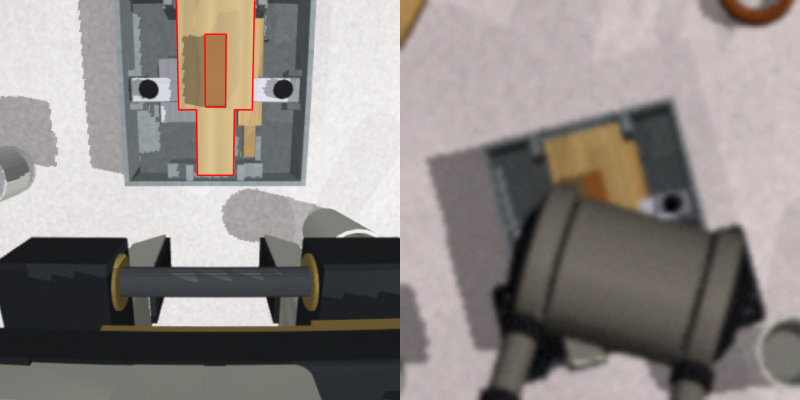

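The template lies between both pairs of tabs on its predicted outline (pixels 178–254, narrow end 197–234). The bar knobs, at x=148 and 283, are centred between the walls. Handing in.

```bash
python3 -c "
from plant import bot
print(bot.close_job())"
```

```text
the job is handed in; nothing more can be done
None
```

I packed the fan, shoe, bar and template into the case and handed the job in at about 31 s of the 72 s; in the last camera pictures of each, all four looked seated the right way round and I saw no bystander disturbed, but the hand-in gave back no verdict.

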